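Feel for the release notch of a board test fixture and pop its lid

ROBOT

A 7-joint arm with a two-finger parallel gripper is mounted at the origin on the work surface. World frame = base frame: x ahead of the robot, y to its left, z up, the work surface at z = 0. Lengths are in m, angles in rad, forces in N, time in s.
With the tool pointing down it reaches from about 0.425 to 0.925 m from the base axis. Payload 6.8 kg.
Tool frame: the origin (TCP) lies on the mounting face of the last link; the fingertips stand 173 mm ahead of it and the grasp point (between the pads) lies 155 mm ahead of it; z points along the fingers, y is the line along which they close (so a half turn about z gives the same grasp; the last joint's range is limited). The gripper opens to 85 mm and grips with 20 to 120 N. Pads are 22 mm wide; open, the fingers measure 114 mm over their backs; the gripper's body (76 mm by 85 mm) begins 54 mm behind the grasp point. The pads swing forward as they close: fully open they stand 13 mm farther back than shut.
Start: joints at [1.038, 0.477, 0.022, 1.555, -0.011, 1.109, -0.083], TCP at [0.278, -0.615, 0.405] pointing down, gripper open.
Joint ranges: [-2.96, 2.96], [-0.34, 2.1], [-1.41, 1.46], [0.24, 2.44], [-1.37, 4.51], [0.17, 1.92], [-2.96, 2.96]. Speed limits (rad/s): [2.39, 2.39, 3.14, 3.14, 3.14, 3.14, 3.14].

INTERFACE

Orientations are given as a unit quaternion [w, x, y, z].
In Python, from station import bot gives the robot as it stands. The module is installed in compiled form; this text tells all that it offers.
- The arm moves only by the shell command python3 -m pendant 'ROWS' [FORCE]. ROWS is JSON, a list of rows, each a list of 5 numbers: the finger opening in m, from 0 to 0.0854, then the shift along the tool's x, y, z in m, then the turn about the tool's z in degrees. In form: [[jaw, x, y, z, yaw], ...]. A call has 1 to 12 rows; each row shifts and turns the commanded pose from where the row before left it, along the tool's axes as they then stand; what a row does not reach is not made up. A row lasts 1/12 s, in which the tool goes at most 41.7 mm and 7.16 degrees, less where a joint would pass 70% of its speed; a pose out of reach is approached as far as the arm can. A call with a gripper value outside its range is refused whole. The fingers move at their own pace and stop on an object; FORCE is the grip in N (left out, the last holds). Time passes only in rows, so rows that do not move let the fingers close. It gives the time, the measured TCP pose, the force, the opening and the grip force at its end, in the units of the state.
- bot.get_obs(): the state, without advancing time (a new reading comes with each control period).
- bot.read_camera(name): name is "scene" or "top" or "wrist"; returns (picture, depth): 480x640x3 uint8, blue, green, red; 480x640 float32, m along the optical axis (not along the pixel's ray), 0 where there is no reading.
- bot.camera_model(name): a dict with "intrinsics" (3x3 intrinsics, pixels), "R" (3x3) and "t" (3): a world point X has camera coordinates R X + t. Camera axes: x right, y down, z forward; pixel columns grow to the right and rows downward; lengths in m; the calibration is good to about 2 mm. A picture is of the moment at which its call begins: read the wrist's pose just before it. camera_model takes no time and is no camera call; for the wrist camera it gives the pose at the moment of the call.
- bot.hand_in(): hands the job in; it is judged then, once.
Trained networks look in the newest picture that a camera, given by its name, has taken for a name from the list of things; names that differ only in an ending like _2 or _b are one class to them, and where a whole thing is asked for, a point or a joint stands for the part that bears it (a point fixed in the world has none). Each returns a list of dicts, best first, with "score" (0 to 1); they miss things now and then, are a little off and sometimes report something else, mostly with a low value. They report only what shows in the picture. A call takes as long as a camera call.
- bot.boxes_of(name, camera): "at" ([column, row] in pixels, amid what is visible of it).
- bot.trace(name, camera): "mask" (480x640 bool, what is visible of it) and "at" ([column, row] in pixels, amid what is visible of it).
- bot.pinpoint(name, camera): "at" ([column, row] in pixels: a listed point, or the origin of a listed thing).
The state is a dict: "t": time; "q": joint angles; "joint_vel": joint speeds; "joint_torque": joint torques, N m; "eef_pos": TCP position; "tool_rot": TCP orientation; "contact_force": force on the tool from outside, world axes, zero at the start; "torque": the same for the moment, N m; "gripper_width": opening from 0.0 (shut) to 1.0 (fully open); "grasp_force": force on a finger pad.
Only numpy, scipy, OpenCV 4.12 (cv2) and the standard library are available. Lean on these libraries where they do the work, as an engineer would, in place of code of your own. Each camera call takes 0.05 s, during which the arm holds its last target. There are 200 camera calls.

TASK

Open the board test fixture: run a fingertip lightly along the top of its front rail, starting at one end, until it drops into the release notch, then press down the latch pad inside so that the lid springs up by itself. Do not pry at the lid. Finish with the lid standing sprung open, the latch let go, and everything else on the bench left where it was.

Things in the scene. Friction and masses are not known exactly. Their poses are not given: they have to be found in the camera images.
- fixture: Board test fixture, a grey box 270 (x) x 400 (y) x 80 mm high, fixed to the bench; origin under its centre, x runs from its front (robot side) to its rear hinge, y along its front to the left, z up. Two side consoles (each 95 mm wide, 80 mm high, at |y| 105 to 200 mm) stand left and right of a 204 mm wide aluminium lid with a clear window.
- rail_mid (a point): Half-way along the top face of the front rail, the plain aluminium edge before the lid and between the consoles: 210 mm long in y, 36 mm deep in x (from 15 mm before this point to 21 mm behind it), top 78.5 mm above the bench, 1.5 mm below the console tops.
- rail_left (a point): Point on the rail's top line, 90 mm to the left (+y) of rail_mid. One notch 52 mm long in y is cut right across the rail, open at its top and front; its middle is within 50 mm of rail_mid to either side, different each time. Elsewhere the rail's top is flat.
- rail_right (a point): Point on the rail's top line, 90 mm to the right (-y) of rail_mid. In the notch lies an aluminium latch pad 27 (x) x 44 (y) mm, centred in the notch's length and 2.5 mm before the rail_left to rail_right line, its top 8 mm below the rail's top.
- latch (a joint): How far the latch pad is pressed straight down (m): 0 up, 0.0065 at its stop (a fingertip is then 14.5 mm below the rail's top); the lid is freed at about 0.003 to 0.004. Light spring, 2 N at first to about 4 N at the stop; it springs back up when let go.
- lid (a joint): Angle of the lid (rad) about its rear hinge: 0 shut, 0.22 sprung fully open (its front edge then stands about 45 mm higher). Held shut by the latch, driven open by its own springs.
- lid_front (a point): Middle of the lid's front frame bar, on its top face.
- flux_jar: White jar, 37 mm across, 32 mm high, stands on the left console; leave alone. Origin under its centre.
- spare_board: Loose green circuit board 75 x 50 mm, 12 mm high, lies on the right console; leave alone. Origin under its centre.
- screwdriver: Screwdriver 170 mm long, lies on the bench before the fixture; leave alone.
- esd_brush: Brush 160 mm long, lies on the bench before the fixture; leave alone.
- tape_roll: Roll of tape 90 mm across, 19 mm high, on the bench beside the fixture; leave alone. Origin under its centre.
- mouse: Black computer mouse 105 x 60 x 33 mm, on the bench beside the fixture; leave alone. Origin under its centre.
- mug: White mug 80 mm across, 92 mm high, on the bench beside the fixture; leave alone. Origin under its centre.

How it is judged:
By the outcome, as a careful person would: the job done as asked, in the order asked, and still so for the second after the job is handed in, with the robot touching nothing.
It also fails if it takes over 58 s, if anything falls off the work surface, if the arm or the gripper's body presses on something with over 40 N, if the wrist force passes 120 N, or if a joint passes its speed limit or range.

## Working session

There is one attempt and no reset: what is moved stays moved. The work goes in short steps, Python scripts to look and compute and a shell command to move; the robot and the scene stay as the last step left them, time stands still between calls to the robot, and variables do not carry over. Pictures are saved under pics/ and viewed, at most 10 in all, crops included, and the job is handed in when it is done.

```bash
mkdir -p pics
cat > h.py <<'E'
import numpy as np, cv2
from station import bot
def world(cam,uv,d,m=None):
    m=m or bot.camera_model(cam);K=np.array(m["intrinsics"]);R=np.array(m["R"]);t=np.array(m["t"])
    u,v=uv;p=np.linalg.inv(K)@[u,v,1]*d
    return R.T@(p-t)
def onz(cam,uv,z):
    m=bot.camera_model(cam);K=np.array(m["intrinsics"]);R=np.array(m["R"]);t=np.array(m["t"])
    r=R.T@(np.linalg.inv(K)@[uv[0],uv[1],1]);c=-R.T@t
    return c+r*(z-c[2])/r[2]
E
python3 - <<'E'
from h import *
o=bot.get_obs();print(o["eef_pos"],o["tool_rot"],o["contact_force"],o["t"],o["gripper_width"])
for c in("top","scene"):
    im,d=bot.read_camera(c);cv2.imwrite(f"pics/{c}1.png",im)
    for n,z in(("rail_mid",.0785),("rail_left",.0785),("rail_right",.0785),("lid_front",.08),("fixture",0)):
        for r in bot.pinpoint(n,c)[:1]:
            print(c,n,r["score"],np.round(r["at"],1),onz(c,r["at"],z).round(4))
E
```

```text
[ 0.27807161 -0.61477057  0.40373261] [-8.62800727e-04  9.77528588e-01  2.10800977e-01 -2.53118848e-04] [ 0.20215636 -0.69999725 -1.14715203] 0.0 0.9977626945513368
top rail_mid 0.78 [314.7 273. ] [0.5074 0.0171 0.0785]
top rail_left 0.9 [276.8 271.1] [0.5122 0.1067 0.0785]
top rail_right 0.87 [351.6 277.8] [ 0.4956 -0.0698  0.0785]
top lid_front 0.91 [320.2 255.4] [0.5493 0.004  0.08  ]
scene rail_mid 0.95 [341.7 226.5] [0.4954 0.0113 0.0785]
scene rail_left 0.76 [376.6 236.9] [0.5053 0.1013 0.0785]
scene rail_right 0.75 [310.7 221.8] [ 0.504  -0.0662  0.0785]
scene lid_front 0.95 [334.9 239.7] [0.5522 0.0123 0.08  ]
scene fixture 0.78 [320.5 285.5] [0.6306 0.0055 0.    ]
```

View pics/top1.png

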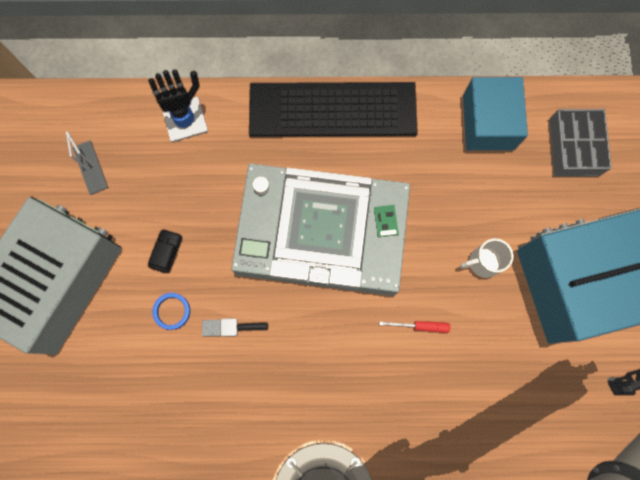

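View pics/scene1.png

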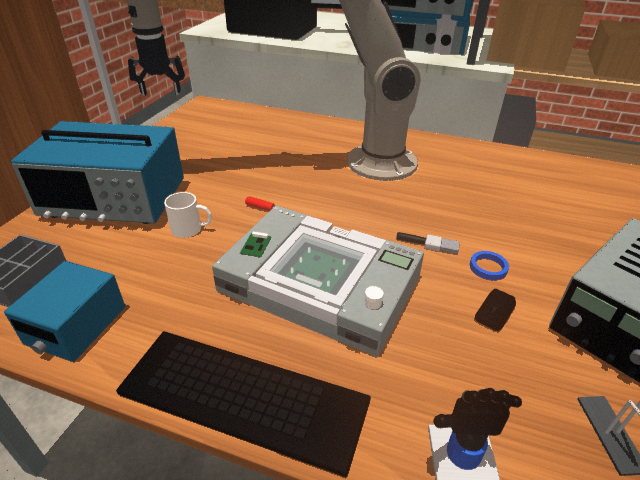

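The top view shows the fixture at about (320,230), turned by about -6°. Its front rail runs along (275,270) to (365,283), with what may be a notch near (320,275). The mug is at (490,258), and the oscilloscope lies right of the path, so I go +y first.

```bash
python3 -m pendant '[[0,0.0121,-0.0268,0,0],[0,0.0121,-0.0268,0,0],[0,0.0121,-0.0268,0,0],[0,0.0121,-0.0268,0,0],[0,0.0121,-0.0268,0,0],[0,0.0121,-0.0268,0,0],[0,0.0121,-0.0268,0,0],[0,0.0121,-0.0268,0,0],[0,0.0121,-0.0268,0,0]]'
```

```text
t: 1.35
eef_pos: [0.2778, -0.3489, 0.4049]
tool_rot: [0.0, 0.978, 0.211, 0.0]
contact_force: [0.5, 0.1, 0.2]
gripper_width: 0.003
grasp_force: 0.0
```

```bash
python3 -m pendant '[[0,0.0254,-0.0213,0,0],[0,0.0254,-0.0213,0,0],[0,0.0254,-0.0213,0,0],[0,0.0254,-0.0213,0,0],[0,0.0254,-0.0213,0,0],[0,0.0254,-0.0213,0,0],[0,0.0254,-0.0213,0,0],[0,0.0254,-0.0213,0,0],[0,0.0254,-0.0213,0,0],[0,0.0254,-0.0213,0,0],[0,0.0254,-0.0213,0,0],[0,0.0254,-0.0213,0,0]]'; python3 -m pendant '[[0,0,0,0,6.1],[0,0,0,0,6.1],[0,0,0,0,6.1],[0,0,0,0,6.1],[0,0,0,0,6.1],[0,0,0,0,0],[0,0,0,0,0]]'
python3 - <<'E'
from h import *
o=bot.get_obs();print(o["eef_pos"],o["tool_rot"],o["t"])
c="wrist"
m=bot.camera_model(c)
im,d=bot.read_camera(c);cv2.imwrite(f"pics/{c}1.png",im);np.savez("w1.npz",d=d,**{k:np.array(m[k]) for k in("intrinsics","R","t")})
for n,z in(("rail_mid",.0785),("rail_left",.0785),("rail_right",.0785),("lid_front",.08),("fixture",0)):
        for r in bot.pinpoint(n,c)[:1]:
            print(c,n,r["score"],np.round(r["at"],1),onz(c,r["at"],z).round(4))
E
```

```text
t: 2.35
eef_pos: [0.4508, 0.0097, 0.4051]
tool_rot: [0.0, 0.978, 0.211, 0.0]
contact_force: [1.0, -0.2, -0.8]
gripper_width: -0.001
grasp_force: 0.0
t: 2.93
eef_pos: [0.4504, 0.0082, 0.4049]
tool_rot: [0.0, 0.999, -0.052, 0.0]
contact_force: [-0.6, 0.5, -0.4]
gripper_width: -0.004
grasp_force: 0.0
[0.45038956 0.00815043 0.4048517 ] [ 5.53851308e-05  9.98639280e-01 -5.21493227e-02  1.82791005e-04] 2.9333
wrist rail_right 0.35 [140.  280.3] [0.4181 0.1666 0.0785]
wrist lid_front 0.71 [302.5 100.7] [0.5467 0.0106 0.08  ]
wrist fixture 0.72 [307.7  15.3] [6.235e-01 4.000e-04 0.000e+00]
```

View pics/wrist1.png

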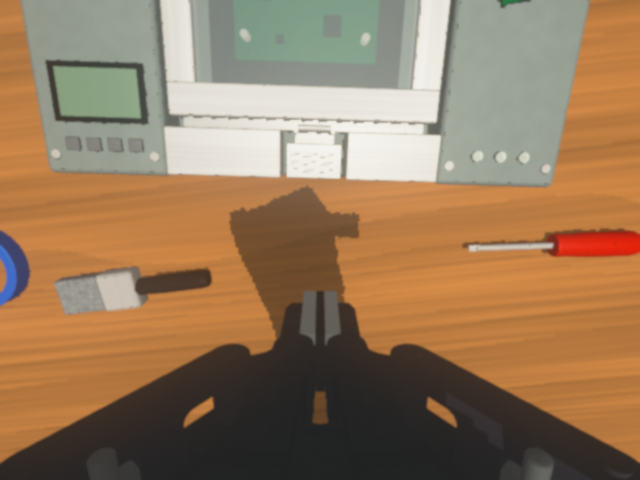

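The wrist view shows the rail from (166,150) to (439,158). The notch spans columns 284–346 around (315,152), with the perforated latch pad inside. The lid's front bar is at row ~102.

Run:
```python
from h import *
f=np.load("w1.npz");m={k:f[k] for k in("intrinsics","R","t")};d=f["d"]
for uv in[(166,174),(438,181),(284,176),(346,178),(315,160),(220,150),(400,155),(302,100),(165,130),(440,136),(100,165),(500,175)]:
    print(uv,onz("wrist",uv,.0785).round(4),world("wrist",uv,float(d[uv[1],uv[0]]),m).round(4))
```

```text
(166, 174) [0.5045 0.1242 0.0785] [0.5041 0.1253 0.0763]
(438, 181) [ 0.4763 -0.0891  0.0785] [ 0.4764 -0.0894  0.0773]
(284, 176) [0.4931 0.0318 0.0785] [ 0.4851  0.0405 -0.001 ]
(346, 178) [ 0.4863 -0.0168  0.0785] [ 0.4863 -0.0167  0.0773]
(315, 160) [0.5028 0.0061 0.0785] [0.5023 0.0064 0.0707]
(220, 150) [0.5181 0.0785 0.0785] [0.518  0.0794 0.076 ]
(400, 155) [ 0.4996 -0.06    0.0785] [ 0.4997 -0.0601  0.0776]
(302, 100) [0.5473 0.011  0.0785] [0.5474 0.0112 0.0794]
(165, 130) [0.5371 0.1175 0.0785] [0.537  0.1181 0.0776]
(440, 136) [ 0.5105 -0.0911  0.0785] [ 0.5108 -0.091   0.0785]
(100, 165) [0.5168 0.174  0.0785] [0.5165 0.1741 0.0789]
(500, 175) [ 0.4758 -0.1378  0.0785] [ 0.4764 -0.1373  0.0795]
```

```bash
python3 -m pendant '[[0,0,0,0,1.5],[0,0.0099,-0.0199,0,0],[0,0.0099,-0.0199,0,0],[0,0.0099,-0.0199,0,0],[0,0.0099,-0.0199,0,0],[0,0.0099,-0.0199,0,0],[0,0,0,0.025,0],[0,0,0,0.03,0],[0,0,0,0.03,0],[0,0,0,0.03,0],[0,0,0,0.02,0],[0,0,0,0,0]]';python3 -m pendant '[[0,0,0,0.002,0],[0,0,0,0.002,0],[0,0,0,0,0]]'
python3 - <<'E'
from h import *
o=bot.get_obs();print(o["eef_pos"],o["tool_rot"],o["contact_force"])
im,d=bot.read_camera("wrist");cv2.imwrite("pics/w2.png",im)
E
```

```text
t: 4.23
eef_pos: [0.511, 0.0995, 0.2657]
tool_rot: [0.001, 0.998, -0.066, -0.004]
contact_force: [-0.9, -0.7, 0.2]
gripper_width: -0.003
grasp_force: 0.0
t: 4.48
eef_pos: [0.5133, 0.1003, 0.2669]
tool_rot: [-0.0, 0.998, -0.067, 0.001]
contact_force: [0.4, 0.4, 0.1]
gripper_width: -0.002
grasp_force: 0.0
[0.51334496 0.10031572 0.26692533] [-3.18061336e-04  9.97764496e-01 -6.68179111e-02  1.12981635e-03] [0.35506716 0.40230658 0.08432569]
```

View pics/w2.png

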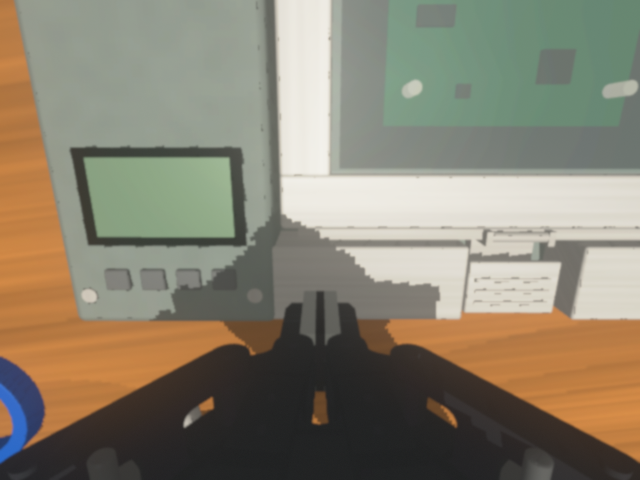

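The fingertip is over the rail's left end, at about (320,300). The rail's left end is at column 274, and the notch lies to the right at 465–580. Next I descend gently.

```bash
python3 -m pendant '[[0,0,0,0.005,0],[0,0,0,0.004,0],[0,0,0,0.002,0],[0,0,0,0,0],[0,0,0,0,0]]'; for i in 1; do python3 -m pendant '[[0,0,0,0.001,0],[0,0,0,0.001,0],[0,0,0,0,0]]';python3 -m pendant '[[0,0,0,0.001,0],[0,0,0,0,0]]';python3 -m pendant '[[0,0,0,0.001,0],[0,0,0,0,0]]'; done
```

```text
t: 4.95
eef_pos: [0.5126, 0.1001, 0.2546]
tool_rot: [0.0, 0.998, -0.067, -0.0]
contact_force: [0.9, -0.0, -0.4]
gripper_width: -0.0
grasp_force: 0.0
t: 5.2
eef_pos: [0.5127, 0.1001, 0.2526]
tool_rot: [0.0, 0.998, -0.067, -0.0]
contact_force: [0.8, -0.5, -0.3]
gripper_width: -0.003
grasp_force: 0.0
t: 5.37
eef_pos: [0.5128, 0.1002, 0.252]
tool_rot: [0.0, 0.998, -0.067, 0.0]
contact_force: [-0.5, -0.6, 4.0]
gripper_width: -0.002
grasp_force: 2.2
t: 5.53
eef_pos: [0.5128, 0.1003, 0.2519]
tool_rot: [0.0, 0.998, -0.067, 0.0]
contact_force: [-5.3, 0.0, 14.7]
gripper_width: 0.003
grasp_force: 7.6
```

Contact is at TCP z≈0.252. I ease back to a light touch and slide to the right (+tool y).

```bash
python3 -m pendant '[[0,0,0,-0.0008,0],[0,0,0,0,0]]';python3 -m pendant '[[0,0,0.003,0,0],[0,0,0.003,0,0],[0,0,0.003,0,0],[0,0,0.003,0,0],[0,0,0.003,0,0],[0,0,0.003,0,0],[0,0,0.003,0,0],[0,0,0.003,0,0]]'
```

```text
t: 5.7
eef_pos: [0.5128, 0.1002, 0.252]
tool_rot: [-0.0, 0.998, -0.067, 0.0]
contact_force: [-1.6, -0.1, 7.6]
gripper_width: 0.001
grasp_force: 3.6
t: 6.37
eef_pos: [0.5101, 0.0769, 0.252]
tool_rot: [-0.001, 0.998, -0.067, 0.001]
contact_force: [-0.1, 4.5, 5.0]
gripper_width: -0.002
grasp_force: 2.7
```

Light contact, 5 N, is holding, so I carry on.

```bash
for i in 1; do python3 -m pendant '[[0,0,0.003,0,0],[0,0,0.003,0,0],[0,0,0.003,0,0],[0,0,0.003,0,0],[0,0,0.003,0,0],[0,0,0.003,0,0],[0,0,0.003,0,0],[0,0,0.003,0,0]]'; python3 -m pendant '[[0,0,0.003,0,0],[0,0,0.003,0,0],[0,0,0.003,0,0],[0,0,0.003,0,0],[0,0,0.003,0,0]]'; done
```

```text
t: 7.03
eef_pos: [0.5069, 0.0531, 0.252]
tool_rot: [-0.001, 0.998, -0.067, 0.001]
contact_force: [0.2, 3.6, 5.4]
gripper_width: -0.002
grasp_force: 2.8
t: 7.45
eef_pos: [0.5049, 0.0382, 0.252]
tool_rot: [-0.001, 0.998, -0.067, 0.001]
contact_force: [0.8, 4.9, 5.8]
gripper_width: 0.0
grasp_force: 2.8
```

```bash
python3 -m pendant '[[0,0,0.003,0,0],[0,0,0.003,0,0],[0,0,0.003,0,0],[0,0,0.003,0,0]]'; python3 -m pendant '[[0,0,0.002,0,0],[0,0,0.002,0,0]]'; python3 -m pendant '[[0,0,0.002,0,0],[0,0,0.002,0,0]]'; python3 -m pendant '[[0,0,0.002,0,0],[0,0,0.002,0,0]]'
```

```text
t: 7.78
eef_pos: [0.5029, 0.0258, 0.2516]
tool_rot: [-0.0, 0.998, -0.067, 0.0]
contact_force: [0.6, -0.3, 0.9]
gripper_width: 0.001
grasp_force: 0.0
t: 7.95
eef_pos: [0.5016, 0.0208, 0.2509]
tool_rot: [0.001, 0.998, -0.067, -0.001]
contact_force: [0.1, 0.1, 0.0]
gripper_width: 0.0
grasp_force: 0.0
t: 8.12
eef_pos: [0.5013, 0.0173, 0.2512]
tool_rot: [0.0, 0.998, -0.067, -0.0]
contact_force: [-1.0, -0.1, -0.5]
gripper_width: -0.005
grasp_force: 0.0
t: 8.28
eef_pos: [0.501, 0.0136, 0.2514]
tool_rot: [0.0, 0.998, -0.067, -0.0]
contact_force: [-0.0, -0.7, -0.0]
gripper_width: -0.001
grasp_force: 0.0
```

The contact force vanished at y≈0.026, so the tip is in the notch. I move the last ~7 mm to centre it on the pad (matches the picture), then press down.

```bash
python3 -m pendant '[[0,0,0.0025,0.0,0],[0,0,0.0025,0,0],[0,0,0.0025,0,0],[0,0,0,0.002,0],[0,0,0,0.002,0],[0,0,0,0.002,0],[0,0,0,0,0]]'; python3 -m pendant '[[0,0,0,0.001,0],[0,0,0,0.001,0],[0,0,0,0.001,0],[0,0,0,0,0]]'; python3 -m pendant '[[0,0,0,0.001,0],[0,0,0,0.001,0],[0,0,0,0,0]]'
```

```text
t: 8.87
eef_pos: [0.5, 0.0066, 0.245]
tool_rot: [-0.0, 0.998, -0.067, -0.0]
contact_force: [-0.1, -0.8, -0.0]
gripper_width: 0.002
grasp_force: 0.0
t: 9.2
eef_pos: [0.5002, 0.0067, 0.2425]
tool_rot: [-0.0, 0.998, -0.067, 0.0]
contact_force: [0.4, 0.2, 2.2]
gripper_width: -0.001
grasp_force: 1.0
t: 9.45
eef_pos: [0.5001, 0.0066, 0.2404]
tool_rot: [-0.0, 0.998, -0.067, 0.0]
contact_force: [0.4, 0.5, 1.0]
gripper_width: 0.003
grasp_force: 0.7
```

The pad gives with light spring force. It is about 3.6 mm down, so I press a bit more, wait, and check the lid.

```bash
python3 -m pendant '[[0,0,0,0.001,0],[0,0,0,0.0007,0],[0,0,0,0,0],[0,0,0,0,0],[0,0,0,0,0],[0,0,0,0,0]]'
python3 - <<'E'
from h import *
im,d=bot.read_camera("wrist");cv2.imwrite("pics/w3.png",im)
print(bot.get_obs()["contact_force"])
E
```

```text
t: 9.95
eef_pos: [0.5001, 0.0063, 0.2389]
tool_rot: [0.0, 0.998, -0.067, -0.0]
contact_force: [-1.5, -0.7, 3.5]
gripper_width: 0.002
grasp_force: 1.6
[-2.19892947 -0.08397965  4.57745662]
```

View pics/w3.png

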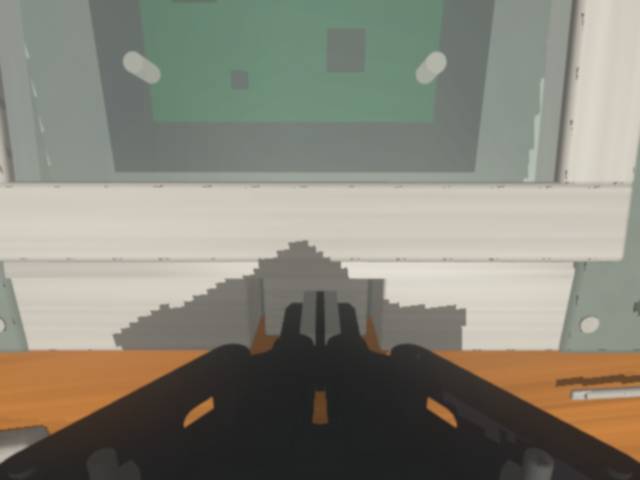

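The lid bar at rows 185–260 looks larger and nearer, so it has sprung up, and the fingertip is centred in the notch. I retract straight up, then back.

```bash
python3 -m pendant '[[0,0,0,-0.004,0],[0,0,0,-0.01,0],[0,0,0,-0.02,0],[0,0,0,-0.03,0],[0,0,0,-0.03,0],[0,0,0,-0.03,0],[0,-0.01,0,-0.03,0],[0,-0.02,0,-0.02,0],[0,-0.02,0,0,0],[0,0,0,0,0],[0,0,0,0,0]]'
python3 - <<'E'
from h import *
m=bot.camera_model("wrist");im,d=bot.read_camera("wrist")
s,_=bot.read_camera("scene");t,_=bot.read_camera("top")
cv2.imwrite("pics/end.png",np.vstack([np.hstack([cv2.resize(s,(400,300)),cv2.resize(t,(400,300))]),np.hstack([cv2.resize(im,(400,300)),s[180:360,200:440].repeat(2,0).repeat(2,1)[:300,:400]])]))
for r in bot.pinpoint("lid_front","wrist")[:1]:
    u,v=map(int,r["at"]);print(u,v,world("wrist",(u,v),float(d[v,u]),m))
o=bot.get_obs();print(o["t"],o["contact_force"])
E
```

```text
t: 10.92
eef_pos: [0.4498, 0.0133, 0.4137]
tool_rot: [0.0, 0.998, -0.067, 0.001]
contact_force: [-0.1, -0.3, 0.3]
gripper_width: -0.0
grasp_force: 0.0
302 87 [0.55266797 0.01116966 0.11825445]
11.1167 [0.06550744 0.21009574 0.48589217]
```

View pics/end.png

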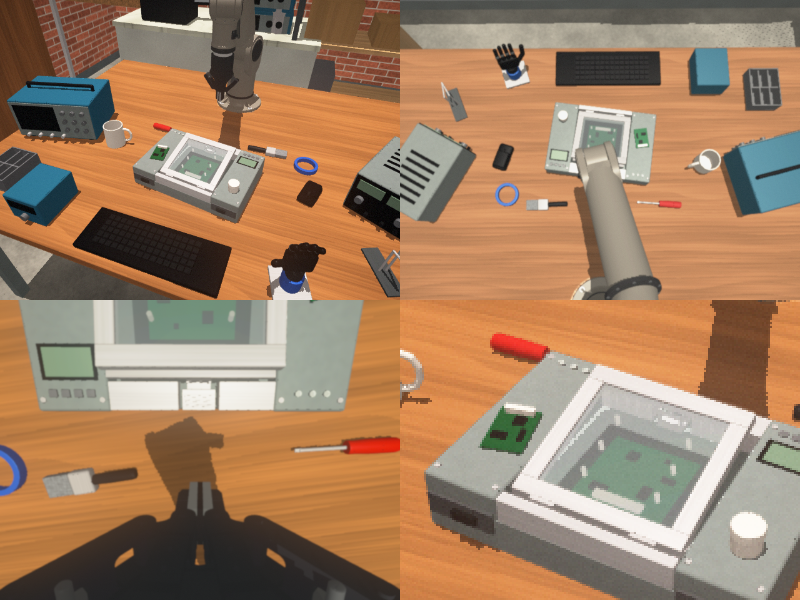

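The final view shows the lid sprung up: its bar is at 118 mm, up from 79 mm. The pad is clear, the jar, board, tools and mug are undisturbed, and the robot is touching nothing.

```bash
python3 -c "from station import bot;print(bot.hand_in())"
```

```text
the job is handed in; nothing more can be done
None
```

The fixture is open and handed in at about 11 s: the fingertip slid lightly along the rail from its left end into the notch and pressed the pad, the lid sprung up about 39 mm at its front bar, and the latch was let go with everything else on the bench undisturbed.

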